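# Unlatch the locating swing arm and latch it over the press nest

## Robot

A 6-joint arm with a two-finger parallel gripper is mounted at the origin on the work surface. World frame = base frame: x ahead of the robot, y to its left, z up, the work surface at z = 0. Lengths are in m, angles in degrees, forces in N, time in s.
With the tool pointing down it reaches from about 0.25 to 0.775 m from the base axis. Payload 4 kg.
Tool frame: the origin (TCP) lies midway between the tips of the shut fingers; the grasp point (between the pads) lies 19 mm behind it; z points along the fingers, y is the line along which they close (so a half turn about z gives the same grasp; the last joint's range is limited). The gripper opens to 85 mm and grips with 20 to 120 N. Pads are 22 mm wide; open, the fingers measure 114 mm over their backs; the gripper's body (76 mm by 85 mm) begins 54 mm behind the grasp point. The pads swing forward as they close: fully open they stand 13 mm farther back than shut.
Start: joints at [70.812, 4.996, 78.535, -0, 96.463, -5.907], TCP at [0.126, 0.535, 0.231] pointing down, gripper open.
Joint ranges: [-177.83, 177.83], [-43.37, 116.18], [15.69, 146.23], [-61.86, 241.86], [9.47, 152.12], [-147.06, 147.06]. Speed limits (degrees/s): [159.86, 159.86, 180, 180, 180, 180].

## Interface

Orientations are given as a 3x3 rotation matrix whose columns are the frame's x, y, z axes.
In Python, from station import get_state, cams, ticket, spotter gives the robot as it stands.
- The arm moves only by the tool drive_tool, never from a script. Its argument "targets" is a list of rows, each an object with "translation": the shift along the tool's x, y, z in m, a list of three; "spin": the turn about the tool's z in rad; "grip": the closure, from -1 (fully open) to 1 (shut). In form: [{"translation": [dx, dy, dz], "spin": spin, "grip": grip}, ...]. A call has exactly 10 rows; each row is the pose to reach, as a shift and turn from the pose commanded when the call began, along the tool's axes at that moment; what a row does not reach only later rows make up. A row lasts 1/8 s, in which the tool goes at most 62.5 mm and 10.7 degrees, less where a joint would pass 70% of its speed; a pose out of reach is approached as far as the arm can. A call with a gripper value outside its range is refused whole. The fingers move at their own pace and stop on an object; the grip force is fixed at half the most. Time passes only in rows, so rows that repeat a pose let the fingers close, or fill a call up. It gives the time, the measured TCP pose, the force, the opening and the grip force at its end, in the units of the state.
- get_state(): the state, without advancing time (a new reading comes with each control period).
- cams.capture(name): name is "side" or "top"; returns the picture (420x560x3 uint8, red, green, blue); there is no depth.
- cams.camera_params(name): a dict with "fx", "fy", "cx", "cy" (pixels), "k1" (the pictures are not rectified: a ray, as slopes to the right and down, at radius r is drawn at 1 + k1 r^2 times it, then the intrinsics apply), "R" (3x3) and "t" (3): a world point X has camera coordinates R X + t. Camera axes: x right, y down, z forward; pixel columns grow to the right and rows downward; lengths in m; the calibration is good to about 2 mm. A picture is of the moment at which its call begins. camera_params takes no time and is no camera call.
- ticket.close_job(): hands the job in; it is judged then, once.
Trained networks look in the newest picture that a camera, given by its name, has taken for a name from the list of things; names that differ only in an ending like _2 or _b are one class to them, and where a whole thing is asked for, a point or a joint stands for the part that bears it (a point fixed in the world has none). Each returns a list of dicts, best first, with "confidence" (0 to 1); they miss things now and then, are a little off and sometimes report something else, mostly with a low value. They report only what shows in the picture. A call takes as long as a camera call.
- spotter.boxes_of(camera, name): "box" ([centre column, centre row, width, height] in pixels, round what is visible of it).
- spotter.trace(camera, name): "region" (420x560 bool, what is visible of it) and "box" ([centre column, centre row, width, height] in pixels, round what is visible of it).
- spotter.place_of(camera, name): "point" ([row, column] in pixels: a listed point, or the origin of a listed thing).
The state is a dict: "time_s": time; "joint_pos": joint angles; "joint_vel": joint speeds; "joint_efforts": joint torques, N m; "ee_pos": TCP position; "eef_rot": TCP orientation; "wrist_force": force on the tool from outside, world axes, zero at the start; "ft_torque": the same for the moment, N m; "width": finger opening in m; "grasp_force": force on a finger pad.
Only numpy, scipy, OpenCV 4.12 (cv2) and the standard library are available. Lean on these libraries where they do the work, as an engineer would, in place of code of your own. Each camera call takes 0.05 s, during which the arm holds its last target. There are 200 camera calls.

## Task

Press the swing arm's thumb pad to lift its latch bar out of the parking catch, then swing the arm over the press nest and let the bar drop fully into the catch there, so that the locating pin stands latched over the planet carrier. Work by feel and never force it: keep every push on the arm and its pad below 25 N, and leave the loose gears, block and screwdriver where they lie.

Things in the scene. Friction and masses are not known exactly. Their poses are not given: they have to be found in the camera images.
- hinge (a point): centre of the top of the swing arm's upright post, 118 mm above the worktop; the arm turns about the vertical axis through it. Two flat aluminium brackets, tops 108 mm up, reach 97 mm out from the post above the arm, one towards the parked arm, one towards the nest; a steel catch stands on the end of each.
- pad (a point): centre of the floor (upper face) of the latch bar's thumb pad, 247.5 mm out from the post's axis, 119 mm up at rest; x points outward along the arm. The pad is a dark trough along the arm: floor 55 mm long, 42 mm wide between two walls 8 mm thick, 18 mm high; ends open, nothing beneath. Closed fingertips fit inside, to press it down and push the arm sideways by a wall.
- latch_pin (a point): level pin across the arm on which the latch bar rocks, 165 mm out from the post's axis, 118 mm up. Pad side (82.5 mm outside the pin) goes down, nose side (77 mm inside) comes up. Only the bar's weight (1.5 to 4 N felt at the pad) holds it down.
- nose (a point): underside of the latch bar's nose (20 mm long, 12 mm wide), 88 mm out from the post's axis, 112 mm up at rest. It lies between the tall wall (155 mm up) and the low lip (124 mm up) of a catch, so must rise 12 mm to pass the lip; even lifted it cannot pass the tall wall.
- latch (a joint): tilt of the latch bar in rad: 0 down, growing as the pad is pressed. The nose comes clear of the low lip at about 0.18 (pad centre about 15 mm down); the bar meets its hard end stop at 0.21 (pad about 17 mm down).
- swing (a joint): angle of the swing arm in rad: 0 parked, growing clockwise seen from above, towards the nest 0.88 to 1.42 rad away. Stiff hinge, stays where left; pushing at the pad takes 0.5 to 2 N. In the nest's catch the low lip comes first, then the tall wall: when the lifted nose touches the wall it is over the notch, which is 2.5 mm wider than the nose (7 mm of travel at the pad).
- pin_tip (a point): lower end of the round locating pin (14 mm diameter) under the arm, 200 mm out from the post's axis, 48 mm above the worktop.
- nest_mid (a point): middle of the top of the nest's slotted steel base plate (130 x 150 x 8 mm), 200 mm out from the post's axis. The nest with the aluminium planet carrier (80 mm across, top 42 mm up) and its catch are clamped together in the slots: the true latched place is up to 0.12 rad either way about the post from this point, is not measured, and must be felt at the catch's tall wall.
- planet0: one of three brass planet gears lying loose on the worktop beneath the parked swing arm, toothed disc 31 mm across, 14 mm high, origin at the centre of its underside; leave it alone
- planet1: second of the three brass planet gears, toothed disc 31 mm across, 14 mm high, origin at the centre of its underside; leave it alone
- planet2: third of the three brass planet gears, toothed disc 31 mm across, 14 mm high, origin at the centre of its underside; leave it alone
- sun_gear: black steel sun gear, 39 mm across, 22 mm high, loose on the worktop, origin at the centre of its underside; leave it alone
- align_block: white ceramic alignment block, 60 x 40 x 25 mm, loose, origin at the centre of its underside; leave it alone
- driver: screwdriver lying loose on the worktop, about 25 mm thick; leave it alone

How it is judged (in metres and radians):
On the way, in this order (a step that is already met when the one before it is completed fails the run):
1. the latch bar is lifted clear with the arm still parked (value of joint latch above 0.165 rad and value of joint swing below 0.06 rad), for 0.1 s.
2. the arm is swung well clear of the parking catch (value of joint swing above 0.45 rad), for 0.1 s.
At the end, for the whole second after the job is handed in: The latch bar lies down (latch below 0.03 rad), which near the nest is possible only in the nest's catch; the pin stands within 36 mm, seen from above, of the middle of the nest's base plate (the nest itself may be clamped up to 24 mm off that middle); and the arm is at rest (value of joint latch below 0.03 rad and horizontal distance between pin_tip and nest_mid below 0.036 m and velocity of joint swing between -0.02 and 0.036 rad/s); the robot touches nothing.
It fails at once if the fingers push on the swing arm or its latch with more than 25 N (contact force between the fingers and swing above 25 N).
It fails at once if the rest of the robot pushes on the swing arm with more than 25 N (contact force between the arm and swing above 25 N).
It fails at once if a loose gear, the block or the screwdriver is moved more than 10 mm (distance of any of planet0, planet1, planet2, sun_gear, align_block, driver from where it was at the start of the episode above 0.01 m).
It also fails if it takes over 67 s, if anything falls off the work surface, if the arm or the gripper's body presses on something with over 40 N, if the wrist force passes 120 N, or if a joint passes its speed limit or range.

## Working session

There is one attempt and no reset: what is moved stays moved. The work goes in short steps, Python scripts to look and compute and a tool call to move; the robot and the scene stay as the last step left them, time stands still between calls to the robot, and variables do not carry over. Pictures are saved under pics/ and viewed, at most 10 in all, crops included, and the job is handed in when it is done.

Besides the shell and the picture viewer there is one more tool, called after "Emit:" as a command line: name --argument value ..., lists and objects as JSON in quotes. drive_tool: Moves the arm, as the interface text tells. Its arguments: {"type":"object","properties":{"targets":{"type":"array","items":{"type":"object","properties":{"translation":{"type":"array","items":{"type":"number"}},"spin":{"type":"number"},"grip":{"type":"number"}}}}},"required":["targets"]}

```bash
ls; mkdir -p pics; cat > h.py <<'E'
import numpy as np, cv2
from station import get_state, cams, ticket, spotter
def ray(cam,rc):
    p=cams.camera_params(cam)
    R=np.array(p["R"]);t=np.array(p["t"])
    d=np.array([(rc[1]-p["cx"])/p["fx"],(rc[0]-p["cy"])/p["fy"]])
    u=d.copy()
    for _ in range(30): u=d/(1+p["k1"]*(u@u))
    v=R.T@np.array([u[0],u[1],1.]); c=-R.T@t
    return c,v/np.linalg.norm(v)
def at_z(cam,rc,z):
    c,v=ray(cam,rc); return c+v*(z-c[2])/v[2]
def proj(cam,X):
    p=cams.camera_params(cam)
    x=np.array(p["R"])@np.array(X)+np.array(p["t"]); u=x[:2]/x[2]; u=u*(1+p["k1"]*(u@u))
    return [u[1]*p["fy"]+p["cy"],u[0]*p["fx"]+p["cx"]]
def snap(cam,name):
    im=np.array(cams.capture(cam)); cv2.imwrite("pics/"+name+".png",im[:,:,::-1]); return im
E
python3 - <<'E'
from h import *
Z=dict(hinge=.118,pad=.119,latch_pin=.118,nose=.112,nest_mid=.008,pin_tip=.048,planet0=0,sun_gear=0,align_block=0,driver=0)
for c in("top","side"):
    snap(c,c+"0")
    for n,z in Z.items():
        for r in spotter.place_of(c,n)[:2]:
            print(c,n,round(r["confidence"],2),np.round(r["point"],1),np.round(at_z(c,r["point"],z),4))
print(get_state())
E
```

```text
pics
top hinge 0.93 [172.9 257.2] [0.7093 0.0643 0.118 ]
top pad 0.6 [273.2 300.9] [ 0.4769 -0.0301  0.119 ]
top latch_pin 0.68 [237.4 287.6] [ 0.5581 -0.0023  0.118 ]
top nose 0.73 [207.  271.4] [0.6296 0.0333 0.112 ]
top nest_mid 0.59 [237.7 207.7] [0.5729 0.1994 0.008 ]
top nest_mid 0.34 [260.2 268.6] [0.5134 0.0482 0.008 ]
top planet0 0.49 [259.9 268.7] [0.5146 0.0484 0.    ]
top sun_gear 0.54 [215.2 319.2] [ 0.6231 -0.0804 -0.    ]
top driver 0.59 [276.6 383.7] [ 0.466  -0.2343  0.    ]
side hinge 0.89 [169.8 325.6] [0.7151 0.0513 0.118 ]
side pad 0.75 [210.2 214.7] [ 0.4801 -0.0355  0.119 ]
side latch_pin 0.87 [193.  250.6] [0.5536 0.0031 0.118 ]
side nose 0.73 [181.4 285.3] [0.6276 0.0332 0.112 ]
side nest_mid 0.76 [162.7 253.1] [0.5688 0.2071 0.008 ]
side pin_tip 0.69 [222.  240.8] [ 0.5283 -0.0117  0.048 ]
side planet0 0.71 [229.8 260.2] [0.5684 0.0015 0.    ]
side planet0 0.69 [232.9 221.8] [0.4843 0.0026 0.    ]
side sun_gear 0.58 [255.1 285. ] [ 0.6144 -0.0728  0.    ]
side align_block 0.8 [116.5 308.9] [0.7326 0.379  0.    ]
side driver 0.67 [331.  218.4] [ 0.4681 -0.236
[... 175 characters left out ...]
  9.64642895e+01, -5.90756160e+00]), 'joint_vel': array([-0.01019055, -0.05014112,  0.08667108,  0.04701689, -0.02429912,
        0.03757113]), 'joint_efforts': array([-6.82798400e-04, -3.51742744e+01, -3.13460469e+01, -2.67810701e-04,
        7.42529501e-04, -3.00296321e-06]), 'ee_pos': array([0.12635822, 0.53530306, 0.23136096]), 'eef_rot': array([[-9.73254563e-01,  2.29729307e-01,  1.60705795e-05],
       [ 2.29729308e-01,  9.73254557e-01,  1.11935905e-04],
       [ 1.00741932e-05,  1.12634013e-04, -9.99999994e-01]]), 'wrist_force': array([ 0.50019034, -0.10535352, -0.62462514]), 'ft_torque': array([-0.0206323 , -0.01449132, -0.01258082]), 'grasp_force': 0.0, 'width': 0.08544019590231215}
```

View pics/top0.png

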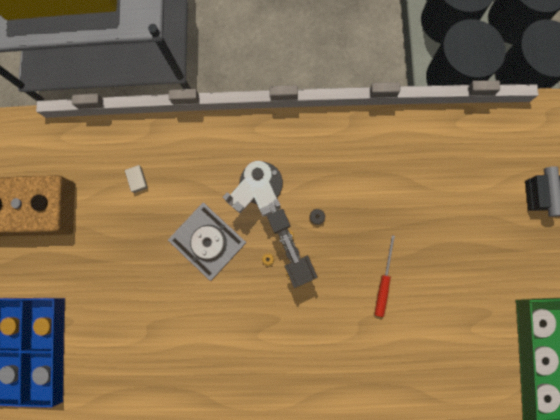

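View pics/side0.png

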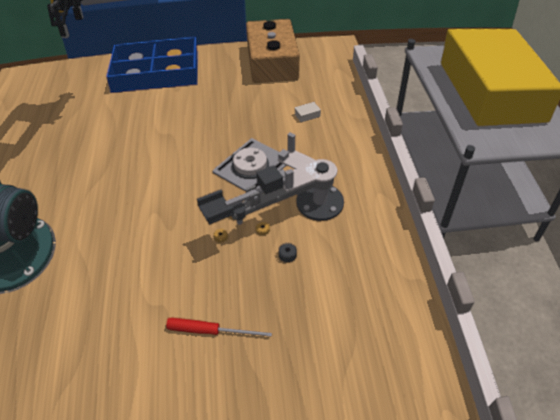

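```bash
python3 - <<'E'
from h import *
from scipy.optimize import least_squares
obs=[("top","hinge",172.9,257.2),("side","hinge",169.8,325.6),("top","pad",273.2,300.9),("side","pad",210.2,214.7),("top","latch_pin",237.4,287.6),("side","latch_pin",193,250.6),("top","nose",207,271.4),("side","nose",181.4,285.3),("side","pin_tip",222,240.8),("top","nest_mid",237.7,207.7),("side","nest_mid",162.7,253.1)]
D=dict(hinge=(0,.118),pad=(.2475,.119),latch_pin=(.165,.118),nose=(.088,.112),pin_tip=(.2,.048))
def X(p,n):
    if n=="nest_mid": r,z,a=.2,.008,p[3]
    else: (r,z),a=D[n],p[2]
    return [p[0]+r*np.cos(a),p[1]+r*np.sin(a),z]
f=lambda p:np.concatenate([np.array(proj(c,X(p,n)))-[r,q] for c,n,r,q in obs])
s=least_squares(f,[.712,.058,-2.75,2.3],loss="soft_l1")
print(s.x,np.degrees(s.x[2:])); print(np.round(f(s.x).reshape(-1,2),1)); print("pad",X(s.x,"pad"),"swing",(s.x[2]-s.x[3])%(2*np.pi))
E
```

```text
[ 0.71030243  0.06217418 -2.76027584  2.35101823] [-158.15215593  134.70342234]
[[-0.5  0.9]
 [-3.4 -3.1]
 [-1.6 -0.1]
 [-2.1  0.2]
 [ 0.5 -1.3]
 [ 0.7  1.9]
 [ 0.4  1.7]
 [ 1.2  0.7]
 [ 0.3 -1.7]
 [ 1.4 -1.9]
 [ 0.7  0.4]]
pad [np.float64(0.4805790228381075), np.float64(-0.02993122302311397), 0.119] swing 1.1718912334321594
```

The top view shows the post at (257,173), the parked arm running to the pad trough at (300,271), and the nest with its carrier at (207,242). The side view agrees: pad at (214,205), nest at (250,160), tall catch wall at (291,142). Clockwise from above therefore means swinging towards +y.

```bash
python3 - <<'E'
from h import *
im=cv2.imread("pics/top0.png"); big=cv2.resize(im[150:300,160:330],None,fx=4.5,fy=4,interpolation=cv2.INTER_CUBIC); cv2.imwrite("pics/crop.png",big)
g=cv2.cvtColor(im,cv2.COLOR_BGR2GRAY); hsv=cv2.cvtColor(im,cv2.COLOR_BGR2HSV)
m=((hsv[...,1]<40)&(g>150)).astype(np.uint8); n,l,st,ce=cv2.connectedComponentsWithStats(m)
for i in range(1,n):
    if st[i,4]>30 and 170<ce[i][0]<330 and 140<ce[i][1]<300: print(st[i],ce[i])
P=np.array([.7103,.0622])
for rc in([242,207],):
    X=at_z("top",rc,.042)[:2]; d=X-P; print(X,np.hypot(*d),np.degrees(np.arctan2(d[1],d[0])))
E
```

```text
[ 231  161   46   48 1219] [254.6923708  187.41919606]
[191 227  32  31 692] [206.64450867 241.90606936]
[0.55908559 0.19501751] 0.20126174167793234 138.70590236128965
```

View pics/crop.png

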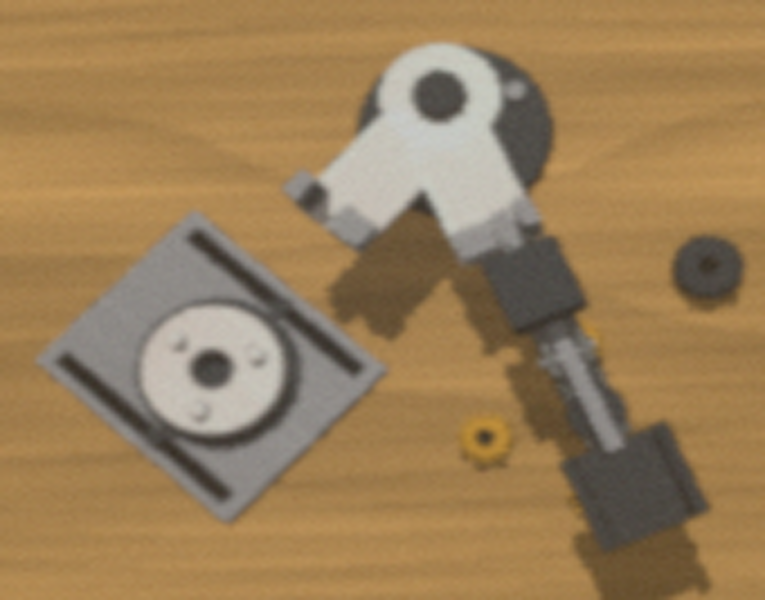

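Emit:
drive_tool --targets '[{"translation":[-0.038,-0.0375,0],"spin":0.096,"grip":1},{"translation":[-0.076,-0.075,0],"spin":0.192,"grip":1},{"translation":[-0.114,-0.1125,0],"spin":0.288,"grip":1},{"translation":[-0.152,-0.15,0],"spin":0.384,"grip":1},{"translation":[-0.19,-0.1875,0],"spin":0.48,"grip":1},{"translation":[-0.228,-0.225,0],"spin":0.576,"grip":1},{"translation":[-0.266,-0.2625,0],"spin":0.672,"grip":1},{"translation":[-0.304,-0.3,0],"spin":0.768,"grip":1},{"translation":[-0.342,-0.3375,0],"spin":0.864,"grip":1},{"translation":[-0.38,-0.375,0],"spin":0.957,"grip":1}]'

```text
time_s: 2.35
ee_pos: [0.4108, 0.0814, 0.2317]
eef_rot: [[-0.37, 0.929, 0.001], [0.929, 0.37, 0.0], [-0.0, 0.001, -1.0]]
wrist_force: [1.0, -0.1, 0.6]
width: -0.0002
grasp_force: 0.0
```

The crop shows the trough centred at about (301,272) in full-picture pixels. The carrier at (207,242) puts the true latch place at a swing of about 1.10 rad. The nest catch's lip faces the parked arm and its tall wall is on the far side.

```bash
python3 - <<'E'
from h import *
for z in(.119,.137): print(at_z("top",[271.75,301.1],z))
p=cams.camera_params("top"); print(-np.array(p["R"]).T@np.array(p["t"]))
s=get_state(); d=np.array([.4795,-.0305,.231])-s["ee_pos"]; print(s["eef_rot"].T@d)
E
```

```text
[ 0.48016098 -0.03060384  0.119     ]
[ 0.47967476 -0.03052631  0.137     ]
[ 0.44954584 -0.02572238  1.25238435]
[-0.12939518  0.02247916  0.00070448]
```

Emit:
drive_tool --targets '[{"translation":[-0.032,0.0056,0],"spin":0,"grip":1},{"translation":[-0.065,0.0112,0],"spin":0,"grip":1},{"translation":[-0.097,0.0168,0],"spin":0,"grip":1},{"translation":[-0.1294,0.0225,0],"spin":0,"grip":1},{"translation":[-0.1294,0.0225,0.02],"spin":0,"grip":1},{"translation":[-0.1294,0.0225,0.04],"spin":0,"grip":1},{"translation":[-0.1294,0.0225,0.06],"spin":0,"grip":1},{"translation":[-0.1294,0.0225,0.075],"spin":0,"grip":1},{"translation":[-0.1294,0.0225,0.085],"spin":0,"grip":1},{"translation":[-0.1294,0.0225,0.085],"spin":0,"grip":1}]'

```text
time_s: 3.6
ee_pos: [0.4788, -0.0285, 0.1457]
eef_rot: [[-0.373, 0.928, -0.001], [0.928, 0.373, 0.0], [0.001, -0.001, -1.0]]
wrist_force: [0.2, 1.2, 0.2]
width: 0.0004
grasp_force: 0.0
```

```bash
python3 - <<'E'
from h import *
s=get_state(); print(s["ee_pos"],s["wrist_force"])
a=snap("side","a"); b=snap("top","b")
big=np.hstack([cv2.resize(a[150:270,150:270],(400,400)),cv2.resize(b[220:320,250:350],(400,400))])
cv2.imwrite("pics/c.png",big[:,:,::-1])
E
```

```text
[ 0.47879106 -0.02853756  0.14566149] [0.21557687 1.20348377 0.1518407 ]
```

View pics/c.png

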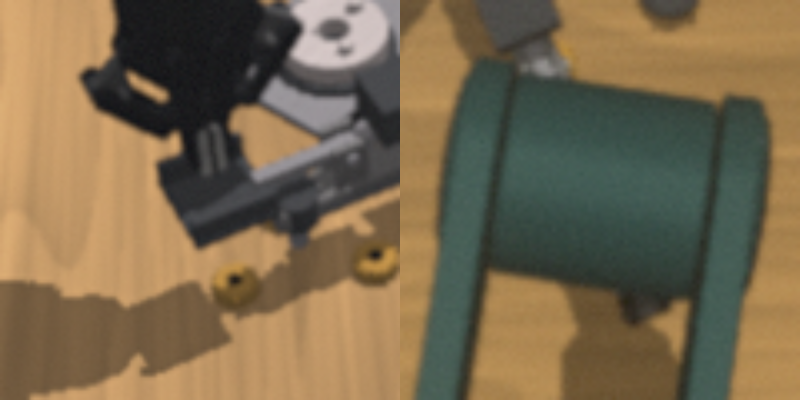

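The side crop shows the closed fingertips over the trough, between its walls. In the top crop the wrist hides the pad. Next I descend to just above the floor.

Emit:
drive_tool --targets '[{"translation":[0.001,0,0.004],"spin":0,"grip":1},{"translation":[0.001,0,0.008],"spin":0,"grip":1},{"translation":[0.001,0,0.012],"spin":0,"grip":1},{"translation":[0.001,0,0.015],"spin":0,"grip":1},{"translation":[0.001,0,0.018],"spin":0,"grip":1},{"translation":[0.001,0,0.02],"spin":0,"grip":1},{"translation":[0.001,0,0.022],"spin":0,"grip":1},{"translation":[0.001,0,0.023],"spin":0,"grip":1},{"translation":[0.001,0,0.023],"spin":0,"grip":1},{"translation":[0.001,0,0.023],"spin":0,"grip":1}]'

```text
time_s: 4.95
ee_pos: [0.4789, -0.0277, 0.1234]
eef_rot: [[-0.373, 0.928, 0.0], [0.928, 0.373, 0.0], [-0.0, 0.0, -1.0]]
wrist_force: [-0.4, 0.5, 0.7]
width: -0.0003
grasp_force: 0.0
```

Emit:
drive_tool --targets '[{"translation":[0,0,0.002],"spin":0,"grip":1},{"translation":[0,0,0.004],"spin":0,"grip":1},{"translation":[0,0,0.006],"spin":0,"grip":1},{"translation":[0,0,0.008],"spin":0,"grip":1},{"translation":[0,0,0.01],"spin":0,"grip":1},{"translation":[0,0,0.012],"spin":0,"grip":1},{"translation":[0,0,0.014],"spin":0,"grip":1},{"translation":[0,0,0.015],"spin":0,"grip":1},{"translation":[0,0,0.015],"spin":0,"grip":1},{"translation":[0,0,0.015],"spin":0,"grip":1}]'

```text
time_s: 6.2
ee_pos: [0.4791, -0.0276, 0.1085]
eef_rot: [[-0.373, 0.928, 0.001], [0.928, 0.373, 0.0], [-0.0, 0.001, -1.0]]
wrist_force: [0.6, -0.0, 2.6]
width: -0.0002
grasp_force: 1.2
```

Emit:
drive_tool --targets '[{"translation":[0,0,0.0005],"spin":0,"grip":1},{"translation":[0,0,0.001],"spin":0,"grip":1},{"translation":[0,0,0.0015],"spin":0,"grip":1},{"translation":[0,0,0.002],"spin":0,"grip":1},{"translation":[0,0,0.0025],"spin":0,"grip":1},{"translation":[0,0,0.003],"spin":0,"grip":1},{"translation":[0,0,0.003],"spin":0,"grip":1},{"translation":[0,0,0.003],"spin":0,"grip":1},{"translation":[0,0,0.003],"spin":0,"grip":1},{"translation":[0,0,0.003],"spin":0,"grip":1}]'

```text
time_s: 7.45
ee_pos: [0.4787, -0.0278, 0.1053]
eef_rot: [[-0.373, 0.928, -0.0], [0.928, 0.373, -0.0], [-0.0, -0.0, -1.0]]
wrist_force: [0.9, 0.0, 2.1]
width: 0.0001
grasp_force: 1.2
```

Emit:
drive_tool --targets '[{"translation":[0,0,0.0005],"spin":0,"grip":1},{"translation":[0,0,0.001],"spin":0,"grip":1},{"translation":[0,0,0.001],"spin":0,"grip":1},{"translation":[0,0,0.001],"spin":0,"grip":1},{"translation":[0,0,0.001],"spin":0,"grip":1},{"translation":[0,0,0.001],"spin":0,"grip":1},{"translation":[0,0,0.001],"spin":0,"grip":1},{"translation":[0,0,0.001],"spin":0,"grip":1},{"translation":[0,0,0.001],"spin":0,"grip":1},{"translation":[0,0,0.001],"spin":0,"grip":1}]'

```text
time_s: 8.7
ee_pos: [0.4788, -0.0277, 0.1043]
eef_rot: [[-0.373, 0.928, 0.0], [0.928, 0.373, 0.0], [0.0, 0.0, -1.0]]
wrist_force: [0.6, 0.3, 2.3]
width: -0.0
grasp_force: 1.2
```

Emit:
drive_tool --targets '[{"translation":[0,0,0.0005],"spin":0,"grip":1},{"translation":[0,0,0.001],"spin":0,"grip":1},{"translation":[0,0,0.001],"spin":0,"grip":1},{"translation":[0,0,0.001],"spin":0,"grip":1},{"translation":[0,0,0.001],"spin":0,"grip":1},{"translation":[0,0,0.001],"spin":0,"grip":1},{"translation":[0,0,0.001],"spin":0,"grip":1},{"translation":[0,0,0.001],"spin":0,"grip":1},{"translation":[0,0,0.001],"spin":0,"grip":1},{"translation":[0,0,0.001],"spin":0,"grip":1}]'

```text
time_s: 9.95
ee_pos: [0.4787, -0.0277, 0.1032]
eef_rot: [[-0.373, 0.928, -0.0], [0.928, 0.373, 0.0], [0.0, -0.0, -1.0]]
wrist_force: [0.1, -0.3, 3.5]
width: -0.0002
grasp_force: 1.2
```

Emit:
drive_tool --targets '[{"translation":[0,0,0.0003],"spin":0,"grip":1},{"translation":[0,0,0.0006],"spin":0,"grip":1},{"translation":[0,0,0.0006],"spin":0,"grip":1},{"translation":[0,0,0.0006],"spin":0,"grip":1},{"translation":[0,0,0.0006],"spin":0,"grip":1},{"translation":[0,0,0.0006],"spin":0,"grip":1},{"translation":[0,0,0.0006],"spin":0,"grip":1},{"translation":[0,0,0.0006],"spin":0,"grip":1},{"translation":[0,0,0.0006],"spin":0,"grip":1},{"translation":[0,0,0.0006],"spin":0,"grip":1}]'

```text
time_s: 11.2
ee_pos: [0.4788, -0.0277, 0.1027]
eef_rot: [[-0.373, 0.928, 0.0], [0.928, 0.373, 0.0], [0.0, 0.0, -1.0]]
wrist_force: [-0.0, 0.6, 2.7]
width: -0.0002
grasp_force: 1.2
```

Emit:
drive_tool --targets '[{"translation":[0,0,0.0003],"spin":0,"grip":1},{"translation":[0,0,0.0006],"spin":0,"grip":1},{"translation":[0,0,0.0006],"spin":0,"grip":1},{"translation":[0,0,0.0006],"spin":0,"grip":1},{"translation":[0,0,0.0006],"spin":0,"grip":1},{"translation":[0,0,0.0006],"spin":0,"grip":1},{"translation":[0,0,0.0006],"spin":0,"grip":1},{"translation":[0,0,0.0006],"spin":0,"grip":1},{"translation":[0,0,0.0006],"spin":0,"grip":1},{"translation":[0,0,0.0006],"spin":0,"grip":1}]'

```text
time_s: 12.45
ee_pos: [0.4789, -0.0277, 0.1023]
eef_rot: [[-0.373, 0.928, 0.0], [0.928, 0.373, 0.0], [-0.0, 0.0, -1.0]]
wrist_force: [0.8, 0.4, 4.6]
width: -0.0001
grasp_force: 2.4
```

At the stop: force rose to 4.6 N and the tool began to lag. Now I start swinging gently.

Emit:
drive_tool --targets '[{"translation":[0.0025,0,0],"spin":0.01,"grip":1},{"translation":[0.005,0,0],"spin":0.02,"grip":1},{"translation":[0.0062,0.0001,0],"spin":0.025,"grip":1},{"translation":[0.0074,0.0001,0],"spin":0.03,"grip":1},{"translation":[0.0087,0.0002,0],"spin":0.035,"grip":1},{"translation":[0.0099,0.0002,0],"spin":0.04,"grip":1},{"translation":[0.0112,0.0003,0],"spin":0.045,"grip":1},{"translation":[0.0124,0.0003,0],"spin":0.05,"grip":1},{"translation":[0.0124,0.0003,0],"spin":0.05,"grip":1},{"translation":[0.0124,0.0003,0],"spin":0.05,"grip":1}]'

```text
time_s: 13.7
ee_pos: [0.4745, -0.0159, 0.1022]
eef_rot: [[-0.326, 0.945, 0.0], [0.945, 0.326, 0.0], [0.0, 0.0, -1.0]]
wrist_force: [1.6, 0.8, 5.0]
width: 0.0001
grasp_force: 2.4
```

Emit:
drive_tool --targets '[{"translation":[0.0012,0,0],"spin":0.005,"grip":1},{"translation":[0.0025,0,0],"spin":0.01,"grip":1},{"translation":[0.0037,0,0],"spin":0.015,"grip":1},{"translation":[0.005,0,0],"spin":0.02,"grip":1},{"translation":[0.005,0,0],"spin":0.02,"grip":1},{"translation":[0.005,0,0],"spin":0.02,"grip":1},{"translation":[0.005,0,0],"spin":0.02,"grip":1},{"translation":[0.005,0,0],"spin":0.02,"grip":1},{"translation":[0.005,0,0],"spin":0.02,"grip":1},{"translation":[0.005,0,0],"spin":0.02,"grip":1}]'

```text
time_s: 14.95
ee_pos: [0.4729, -0.0111, 0.1022]
eef_rot: [[-0.307, 0.952, 0.0], [0.952, 0.307, 0.0], [0.0, 0.0, -1.0]]
wrist_force: [1.0, -0.4, 4.7]
width: -0.0001
grasp_force: 2.4
```

Emit:
drive_tool --targets '[{"translation":[0.0012,0,0],"spin":0.005,"grip":1},{"translation":[0.0025,0,0],"spin":0.01,"grip":1},{"translation":[0.0037,0,0],"spin":0.015,"grip":1},{"translation":[0.005,0,0],"spin":0.02,"grip":1},{"translation":[0.005,0,0],"spin":0.02,"grip":1},{"translation":[0.005,0,0],"spin":0.02,"grip":1},{"translation":[0.005,0,0],"spin":0.02,"grip":1},{"translation":[0.005,0,0],"spin":0.02,"grip":1},{"translation":[0.005,0,0],"spin":0.02,"grip":1},{"translation":[0.005,0,0],"spin":0.02,"grip":1}]'

```text
time_s: 16.2
ee_pos: [0.4714, -0.0063, 0.1022]
eef_rot: [[-0.288, 0.958, 0.0], [0.958, 0.288, 0.0], [0.0, 0.001, -1.0]]
wrist_force: [1.5, 0.7, 5.2]
width: -0.0001
grasp_force: 2.4
```

```bash
python3 - <<'E'
from h import *
Z=dict(pad=.104,latch_pin=.118,nose=.126,pin_tip=.048)
for c in("top","side"):
    im=snap(c,c+"1")
    for n,z in Z.items():
        for r in spotter.place_of(c,n)[:1]:
            X=at_z(c,r["point"],z); d=X[:2]-[.7103,.0622]
            print(c,n,round(r["confidence"],2),np.round(r["point"],1),np.round(X,4),np.hypot(*d),np.degrees(np.arctan2(d[1],d[0]))%360)
    if c=="top": b=im
    else: a=im
big=np.hstack([cv2.resize(a[130:270,180:340],(400,350)),cv2.resize(b[150:300,200:350],(350,350))])
cv2.imwrite("pics/d.png",big[:,:,::-1])
E
```

```text
top latch_pin 0.17 [177.4 139.4] [0.7075 0.3415 0.118 ] 0.2793585549200221 90.5795419961637
top nose 0.66 [207.2 269.9] [0.627 0.036 0.126] 0.08731171661647037 197.45162620840992
side pad 0.71 [205.7 213.9] [ 0.4776 -0.0098  0.104 ] 0.24357759597136716 197.19982826734568
side latch_pin 0.67 [190.  247.8] [0.5485 0.0121 0.118 ] 0.16934570997706083 197.1937933356582
side nose 0.63 [171.8 285.5] [0.6296 0.0471 0.126 ] 0.08204702650244503 190.58054829466556
side pin_tip 0.93 [215.8 235.7] [0.5185 0.0067 0.048 ] 0.1996662101500418 196.152398515829
```

View pics/d.png

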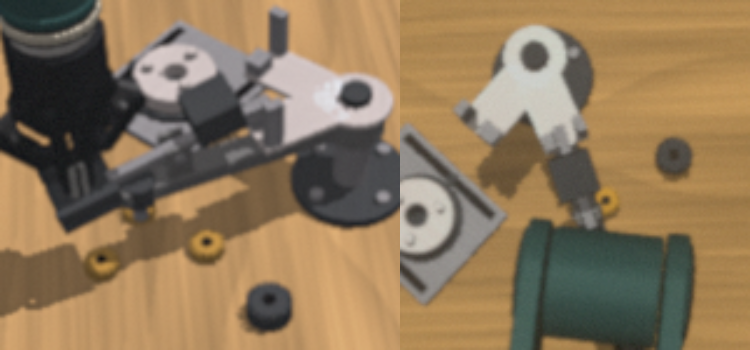

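The arm has moved about 0.09 rad with the nose still lifted: the side crop shows the pad down and the pin shifted, and the loose parts are undisturbed. I'll work out the arc rows.

```bash
cat > arc.py <<'E'
import sys,json; from h import *
def arc(phis,dz=0):
    s=get_state(); R=s["eef_rot"]; P=np.array([.7103,.0622]); d=s["ee_pos"][:2]-P
    r=.2483; a=np.arctan2(d[1],d[0]); print("r",np.hypot(*d),"ang",np.degrees(a)%360,"t",s["time_s"],s["wrist_force"].round(1))
    yaw=np.arctan2(R[1,1],R[0,1])  # y inward
    e=(a+np.pi-yaw+np.pi)%(2*np.pi)-np.pi
    print("yawerr",e)
    for f in phis:
        t=np.append(P+r*np.array([np.cos(a-f),np.sin(a-f)])-s["ee_pos"][:2],0)
        v=R.T@t; print(round(f,3),v[:2].round(4),round(f-e,3))
if __name__=="__main__": arc(np.array(json.loads(sys.argv[1])))
E
python3 arc.py "[.02,.05,.09,.13,.17,.21,.25,.29,.32,.34]"
```

```text
Traceback (most recent call last):
  File "arc.py", line 11, in <module>
    if __name__=="__main__": arc(np.array(json.loads(sys.argv[1])))
                                          ~~~~~~~~~~^^^^^^^^^^^^^
json.decoder.JSONDecodeError: Expecting value: line 1 column 2 (char 1)
```

```bash
sed -i 's/json.loads(sys.argv\[1\])/[float(q) for q in sys.argv[1].split(",")]/' arc.py; python3 arc.py .02,.05,.09,.13,.17,.21,.25,.29,.32,.34
```

```text
r 0.24849892325073805 ang 196.0223796274052 t 16.7 [2.4 0.7 5.4]
yawerr -0.012269873466097092
0.02 [0.005  0.0003] 0.032
0.05 [0.0124 0.0007] 0.062
0.09 [0.0223 0.0015] 0.102
0.13 [0.0322 0.0027] 0.142
0.17 [0.042  0.0043] 0.182
0.21 [0.0517 0.0063] 0.222
0.25 [0.0613 0.0087] 0.262
0.29 [0.0709 0.0114] 0.302
0.32 [0.0779 0.0138] 0.332
0.34 [0.0826 0.0154] 0.352
```

Emit:
drive_tool --targets '[{"translation":[0.005,0.0003,0],"spin":0.025,"grip":1},{"translation":[0.0124,0.0007,0],"spin":0.06,"grip":1},{"translation":[0.0223,0.0015,0],"spin":0.1,"grip":1},{"translation":[0.0322,0.0027,0],"spin":0.142,"grip":1},{"translation":[0.042,0.0043,0],"spin":0.182,"grip":1},{"translation":[0.0517,0.0063,0],"spin":0.222,"grip":1},{"translation":[0.0613,0.0087,0],"spin":0.262,"grip":1},{"translation":[0.0709,0.0114,0],"spin":0.302,"grip":1},{"translation":[0.0779,0.0138,0],"spin":0.332,"grip":1},{"translation":[0.0826,0.0154,0],"spin":0.352,"grip":1}]'

```text
time_s: 17.95
ee_pos: [0.4616, 0.0771, 0.1022]
eef_rot: [[0.06, 0.998, -0.002], [0.998, -0.06, -0.001], [-0.001, -0.002, -1.0]]
wrist_force: [-1.3, -0.2, 6.6]
width: -0.0003
grasp_force: 3.4
```

```bash
python3 arc.py .02,.05,.09,.13,.17,.21,.25,.29,.32,.34
```

```text
r 0.24919391848430156 ang 176.57100753374067 t 17.95 [-1.3 -0.2  6.6]
yawerr 0.0005376266035028721
0.02 [0.005  0.0009] 0.019
0.05 [0.0124 0.0012] 0.049
0.09 [0.0223 0.0019] 0.089
0.13 [0.0322 0.003 ] 0.129
0.17 [0.042  0.0045] 0.169
0.21 [0.0518 0.0063] 0.209
0.25 [0.0614 0.0086] 0.249
0.29 [0.071  0.0112] 0.289
0.32 [0.0781 0.0135] 0.319
0.34 [0.0828 0.0151] 0.339
```

Emit:
drive_tool --targets '[{"translation":[0.005,0.0004,0],"spin":0.02,"grip":1},{"translation":[0.0124,0.0008,0],"spin":0.05,"grip":1},{"translation":[0.0223,0.0015,0],"spin":0.09,"grip":1},{"translation":[0.0322,0.0026,0],"spin":0.13,"grip":1},{"translation":[0.042,0.004,0],"spin":0.17,"grip":1},{"translation":[0.0518,0.0058,0],"spin":0.21,"grip":1},{"translation":[0.0614,0.0081,0],"spin":0.25,"grip":1},{"translation":[0.071,0.0107,0],"spin":0.29,"grip":1},{"translation":[0.0781,0.013,0],"spin":0.32,"grip":1},{"translation":[0.0828,0.0146,0],"spin":0.34,"grip":1}]'

```text
time_s: 19.2
ee_pos: [0.4801, 0.1594, 0.1022]
eef_rot: [[0.39, 0.921, -0.004], [0.921, -0.39, 0.0], [-0.001, -0.004, -1.0]]
wrist_force: [-4.1, 1.2, 8.0]
width: 0.0
grasp_force: 4.4
```

```bash
python3 arc.py .02,.04,.06,.08,.1,.12,.14,.16,.18,.19
```

```text
r 0.24984766772977357 ang 157.10761011568175 t 19.2 [-4.1  1.2  8. ]
yawerr 0.0006436259844591063
0.02 [0.005  0.0016] 0.019
0.04 [0.0099 0.0017] 0.039
0.06 [0.0149 0.002 ] 0.059
0.08 [0.0198 0.0023] 0.079
0.1 [0.0248 0.0028] 0.099
0.12 [0.0297 0.0033] 0.119
0.14 [0.0347 0.004 ] 0.139
0.16 [0.0396 0.0047] 0.159
0.18 [0.0445 0.0055] 0.179
0.19 [0.0469 0.006 ] 0.189
```

Emit:
drive_tool --targets '[{"translation":[0.005,0.0001,-0.0003],"spin":0.02,"grip":1},{"translation":[0.0099,0.0002,-0.0003],"spin":0.04,"grip":1},{"translation":[0.0149,0.0005,-0.0003],"spin":0.06,"grip":1},{"translation":[0.0198,0.0008,-0.0003],"spin":0.08,"grip":1},{"translation":[0.0248,0.0013,-0.0003],"spin":0.1,"grip":1},{"translation":[0.0297,0.0018,-0.0003],"spin":0.12,"grip":1},{"translation":[0.0347,0.0025,-0.0003],"spin":0.14,"grip":1},{"translation":[0.0396,0.0032,-0.0003],"spin":0.16,"grip":1},{"translation":[0.0433,0.0038,-0.0003],"spin":0.175,"grip":1},{"translation":[0.0457,0.0043,-0.0003],"spin":0.185,"grip":1}]'

```text
time_s: 20.45
ee_pos: [0.5015, 0.2, 0.1022]
eef_rot: [[0.552, 0.834, -0.005], [0.834, -0.552, 0.001], [-0.002, -0.005, -1.0]]
wrist_force: [-3.9, 1.6, 7.3]
width: -0.0
grasp_force: 4.1
```

```bash
python3 - <<'E'
from h import *
s=get_state(); d=s["ee_pos"][:2]-[.7103,.0622]; print(np.hypot(*d),np.degrees(np.arctan2(d[1],d[0]))%360,s["wrist_force"], s["eef_rot"].T@s["wrist_force"])
Z=dict(pad=.104,latch_pin=.118,nose=.126,pin_tip=.048,hinge=.118)
for c in("top","side"):
    im=snap(c,c+"2")
    for n,z in Z.items():
        for r in spotter.place_of(c,n)[:1]:
            X=at_z(c,r["point"],z); d=X[:2]-[.7103,.0622]
            print(c,n,round(r["confidence"],2),np.round(r["point"],1),np.round(X,4),np.hypot(*d).round(4),np.degrees(np.arctan2(d[1],d[0]))%360)
    if c=="top": b=im
    else: a=im
big=np.hstack([cv2.resize(a[100:240,200:360],(400,350)),cv2.resize(b[150:300,170:320],(350,350))])
cv2.imwrite("pics/e.png",big[:,:,::-1])
E
```

```text
0.25020299614546904 146.5763700073284 [-3.92317696  1.59542524  7.32275881] [-0.8482338  -4.18624693 -7.30173485]
top pad 0.72 [234.4 220.1] [0.5703 0.1532 0.104 ] 0.167 146.96467271980202
top latch_pin 0.58 [239.5 221.1] [0.5571 0.1488 0.118 ] 0.176 150.50711052527
top nose 0.8 [204.7 233.1] [0.6351 0.1197 0.126 ] 0.0947 142.57655396243865
top pin_tip 0.95 [251.2 216.1] [0.5358 0.1719 0.048 ] 0.2061 147.84364879674118
top hinge 0.69 [171.6 258.3] [0.7123 0.0617 0.118 ] 0.002 346.8812966766212
side pad 0.58 [139.2 220.4] [0.4971 0.1927 0.104 ] 0.2499 148.52930456169673
side latch_pin 0.73 [141.9 252.5] [0.5689 0.1581 0.118 ] 0.1709 145.86373121358636
side nose 0.86 [152.  283.4] [0.6323 0.108  0.126 ] 0.0905 149.57977118493957
side pin_tip 0.86 [160.4 243.3] [0.5452 0.1754 0.048 ] 0.2002 145.55162416148013
side hinge 0.98 [166.9 323.9] [0.713  0.0604 0.118 ] 0.0033 326.37954752898276
```

View pics/e.png

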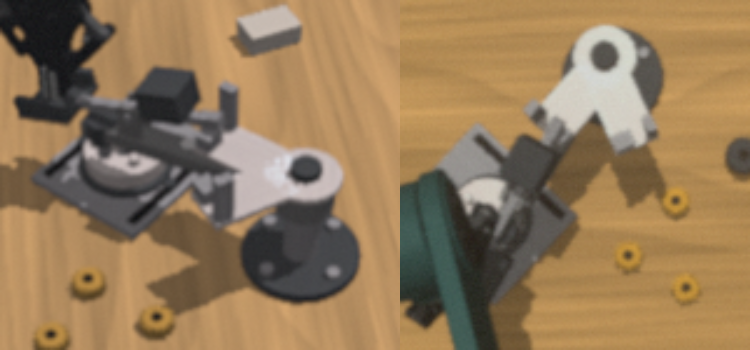

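The side crop shows the arm still clear of the tall wall, with the nose nearing the nest catch's lip and the loose parts untouched. Arm angle is about 147°, and I expect the wall near 138°. I'll go 14 mm more, then feel in small steps.

Emit:
drive_tool --targets '[{"translation":[0.0015,0,-0.0003],"spin":0.006,"grip":1},{"translation":[0.003,0,-0.0003],"spin":0.012,"grip":1},{"translation":[0.0045,0,-0.0003],"spin":0.018,"grip":1},{"translation":[0.006,0.0001,-0.0003],"spin":0.024,"grip":1},{"translation":[0.0075,0.0001,-0.0003],"spin":0.03,"grip":1},{"translation":[0.009,0.0002,-0.0003],"spin":0.036,"grip":1},{"translation":[0.0105,0.0002,-0.0003],"spin":0.042,"grip":1},{"translation":[0.012,0.0003,-0.0003],"spin":0.048,"grip":1},{"translation":[0.013,0.0003,-0.0003],"spin":0.052,"grip":1},{"translation":[0.014,0.0004,-0.0003],"spin":0.056,"grip":1}]'

```text
time_s: 22.3
ee_pos: [0.5093, 0.2114, 0.1022]
eef_rot: [[0.598, 0.802, -0.005], [0.802, -0.598, 0.001], [-0.002, -0.005, -1.0]]
wrist_force: [-3.2, 1.7, 6.2]
width: 0.0002
grasp_force: 3.6
```

```bash
cat > st.py <<'E'
from h import *
s=get_state(); d=s["ee_pos"][:2]-[.7103,.0622]; print(s["time_s"],np.hypot(*d).round(4),np.degrees(np.arctan2(d[1],d[0]))%360,s["ee_pos"].round(4), (s["eef_rot"].T@s["wrist_force"]).round(1))
E
python3 st.py
```

```text
22.3 0.2503 143.41020490729858 [0.5093 0.2114 0.1022] [-0.5 -3.6 -6.2]
```

Emit:
drive_tool --targets '[{"translation":[0.001,0,0],"spin":0.004,"grip":1},{"translation":[0.002,0,0],"spin":0.008,"grip":1},{"translation":[0.003,0,0],"spin":0.012,"grip":1},{"translation":[0.004,0,0],"spin":0.016,"grip":1},{"translation":[0.005,0,0],"spin":0.02,"grip":1},{"translation":[0.006,0.0001,0],"spin":0.024,"grip":1},{"translation":[0.006,0.0001,0],"spin":0.024,"grip":1},{"translation":[0.006,0.0001,0],"spin":0.024,"grip":1},{"translation":[0.006,0.0001,0],"spin":0.024,"grip":1},{"translation":[0.006,0.0001,0],"spin":0.024,"grip":1}]'

```text
time_s: 23.55
ee_pos: [0.5131, 0.2164, 0.1023]
eef_rot: [[0.617, 0.787, -0.005], [0.787, -0.617, 0.002], [-0.002, -0.005, -1.0]]
wrist_force: [-4.3, 3.1, 5.8]
width: 0.0003
grasp_force: 3.5
```

```bash
python3 st.py
```

```text
23.55 0.2503 141.9890579783631 [0.5131 0.2164 0.1023] [-0.2 -5.3 -5.8]
```

Emit:
drive_tool --targets '[{"translation":[0.0008,0,0],"spin":0.003,"grip":1},{"translation":[0.0015,0,0],"spin":0.006,"grip":1},{"translation":[0.002,0,0],"spin":0.008,"grip":1},{"translation":[0.0025,0,0],"spin":0.01,"grip":1},{"translation":[0.0025,0,0],"spin":0.01,"grip":1},{"translation":[0.0025,0,0],"spin":0.01,"grip":1},{"translation":[0.0025,0,0],"spin":0.01,"grip":1},{"translation":[0.0025,0,0],"spin":0.01,"grip":1},{"translation":[0.0025,0,0],"spin":0.01,"grip":1},{"translation":[0.0025,0,0],"spin":0.01,"grip":1}]'

```text
time_s: 24.8
ee_pos: [0.5145, 0.2183, 0.1022]
eef_rot: [[0.624, 0.781, -0.005], [0.781, -0.624, 0.001], [-0.002, -0.005, -1.0]]
wrist_force: [-3.5, 2.9, 5.8]
width: 0.0
grasp_force: 3.5
```

```bash
python3 st.py
```

```text
24.8 0.2504 141.42899563589413 [0.5145 0.2183 0.1022] [ 0.1 -4.6 -5.8]
```

Emit:
drive_tool --targets '[{"translation":[0.0008,0,0],"spin":0.003,"grip":1},{"translation":[0.0015,0,0],"spin":0.006,"grip":1},{"translation":[0.002,0,0],"spin":0.008,"grip":1},{"translation":[0.0025,0,0],"spin":0.01,"grip":1},{"translation":[0.0025,0,0],"spin":0.01,"grip":1},{"translation":[0.0025,0,0],"spin":0.01,"grip":1},{"translation":[0.0025,0,0],"spin":0.01,"grip":1},{"translation":[0.0025,0,0],"spin":0.01,"grip":1},{"translation":[0.0025,0,0],"spin":0.01,"grip":1},{"translation":[0.0025,0,0],"spin":0.01,"grip":1}]'

```text
time_s: 26.05
ee_pos: [0.5161, 0.2202, 0.1022]
eef_rot: [[0.632, 0.775, -0.005], [0.775, -0.632, 0.001], [-0.002, -0.005, -1.0]]
wrist_force: [-3.3, 3.2, 6.9]
width: -0.0001
grasp_force: 3.5
```

Emit:
drive_tool --targets '[{"translation":[0.0008,0,0],"spin":0.003,"grip":1},{"translation":[0.0015,0,0],"spin":0.006,"grip":1},{"translation":[0.002,0,0],"spin":0.008,"grip":1},{"translation":[0.0025,0,0],"spin":0.01,"grip":1},{"translation":[0.0025,0,0],"spin":0.01,"grip":1},{"translation":[0.0025,0,0],"spin":0.01,"grip":1},{"translation":[0.0025,0,0],"spin":0.01,"grip":1},{"translation":[0.0025,0,0],"spin":0.01,"grip":1},{"translation":[0.0025,0,0],"spin":0.01,"grip":1},{"translation":[0.0025,0,0],"spin":0.01,"grip":1}]'

```text
time_s: 27.3
ee_pos: [0.5177, 0.2222, 0.1022]
eef_rot: [[0.64, 0.768, -0.005], [0.768, -0.64, 0.001], [-0.002, -0.005, -1.0]]
wrist_force: [-3.6, 3.7, 5.8]
width: 0.0
grasp_force: 3.5
```

Emit:
drive_tool --targets '[{"translation":[0.0008,0,0],"spin":0.003,"grip":1},{"translation":[0.0015,0,0],"spin":0.006,"grip":1},{"translation":[0.002,0,0],"spin":0.008,"grip":1},{"translation":[0.0025,0,0],"spin":0.01,"grip":1},{"translation":[0.0025,0,0],"spin":0.01,"grip":1},{"translation":[0.0025,0,0],"spin":0.01,"grip":1},{"translation":[0.0025,0,0],"spin":0.01,"grip":1},{"translation":[0.0025,0,0],"spin":0.01,"grip":1},{"translation":[0.0025,0,0],"spin":0.01,"grip":1},{"translation":[0.0025,0,0],"spin":0.01,"grip":1}]'

```text
time_s: 28.55
ee_pos: [0.5193, 0.2242, 0.1022]
eef_rot: [[0.647, 0.762, -0.005], [0.762, -0.647, 0.002], [-0.002, -0.005, -1.0]]
wrist_force: [-3.3, 2.4, 6.0]
width: -0.0002
grasp_force: 3.5
```

```bash
python3 st.py
```

```text
28.55 0.2504 139.7038294692933 [0.5193 0.2242 0.1022] [-0.3 -4.1 -6. ]
```

Emit:
drive_tool --targets '[{"translation":[0.0008,0,0],"spin":0.003,"grip":1},{"translation":[0.0015,0,0],"spin":0.006,"grip":1},{"translation":[0.002,0,0],"spin":0.008,"grip":1},{"translation":[0.0025,0,0],"spin":0.01,"grip":1},{"translation":[0.0025,0,0],"spin":0.01,"grip":1},{"translation":[0.0025,0,0],"spin":0.01,"grip":1},{"translation":[0.0025,0,0],"spin":0.01,"grip":1},{"translation":[0.0025,0,0],"spin":0.01,"grip":1},{"translation":[0.0025,0,0],"spin":0.01,"grip":1},{"translation":[0.0025,0,0],"spin":0.01,"grip":1}]'

```text
time_s: 29.8
ee_pos: [0.5209, 0.226, 0.1023]
eef_rot: [[0.655, 0.756, -0.005], [0.756, -0.655, 0.002], [-0.002, -0.005, -1.0]]
wrist_force: [-2.8, 2.8, 6.5]
width: 0.0005
grasp_force: 3.5
```

Emit:
drive_tool --targets '[{"translation":[0.0008,0,0],"spin":0.003,"grip":1},{"translation":[0.0015,0,0],"spin":0.006,"grip":1},{"translation":[0.002,0,0],"spin":0.008,"grip":1},{"translation":[0.0025,0,0],"spin":0.01,"grip":1},{"translation":[0.0025,0,0],"spin":0.01,"grip":1},{"translation":[0.0025,0,0],"spin":0.01,"grip":1},{"translation":[0.0025,0,0],"spin":0.01,"grip":1},{"translation":[0.0025,0,0],"spin":0.01,"grip":1},{"translation":[0.0025,0,0],"spin":0.01,"grip":1},{"translation":[0.0025,0,0],"spin":0.01,"grip":1}]'

```text
time_s: 31.05
ee_pos: [0.5226, 0.228, 0.1022]
eef_rot: [[0.663, 0.749, -0.005], [0.749, -0.663, 0.002], [-0.002, -0.005, -1.0]]
wrist_force: [-3.7, 3.5, 5.3]
width: -0.0001
grasp_force: 3.5
```

Emit:
drive_tool --targets '[{"translation":[0.0008,0,0],"spin":0.003,"grip":1},{"translation":[0.0015,0,0],"spin":0.006,"grip":1},{"translation":[0.002,0,0],"spin":0.008,"grip":1},{"translation":[0.0025,0,0],"spin":0.01,"grip":1},{"translation":[0.0025,0,0],"spin":0.01,"grip":1},{"translation":[0.0025,0,0],"spin":0.01,"grip":1},{"translation":[0.0025,0,0],"spin":0.01,"grip":1},{"translation":[0.0025,0,0],"spin":0.01,"grip":1},{"translation":[0.0025,0,0],"spin":0.01,"grip":1},{"translation":[0.0025,0,0],"spin":0.01,"grip":1}]'

```text
time_s: 32.3
ee_pos: [0.5242, 0.2299, 0.1022]
eef_rot: [[0.67, 0.742, -0.005], [0.742, -0.67, 0.002], [-0.002, -0.005, -1.0]]
wrist_force: [-2.9, 2.6, 6.6]
width: 0.0003
grasp_force: 3.4
```

```bash
python3 st.py;  python3 - <<'E'
from h import *
Z=dict(latch_pin=.118,pin_tip=.048)
c="side"; a=snap(c,"side3")
for n,z in Z.items():
    for r in spotter.place_of(c,n)[:1]:
        X=at_z(c,r["point"],z); d=X[:2]-[.7115,.0615]
        print(n,r["confidence"],np.hypot(*d).round(4),np.degrees(np.arctan2(d[1],d[0]))%360)
cv2.imwrite("pics/f.png",cv2.resize(a[100:220,190:350],(800,600),interpolation=cv2.INTER_CUBIC)[:,:,::-1])
E
```

```text
32.3 0.2505 137.97543141667424 [0.5242 0.2299 0.1022] [-0.1 -3.9 -6.6]
latch_pin 0.86 0.1744 136.34540471674444
pin_tip 0.76 0.2055 136.83405517152946
```

View pics/f.png

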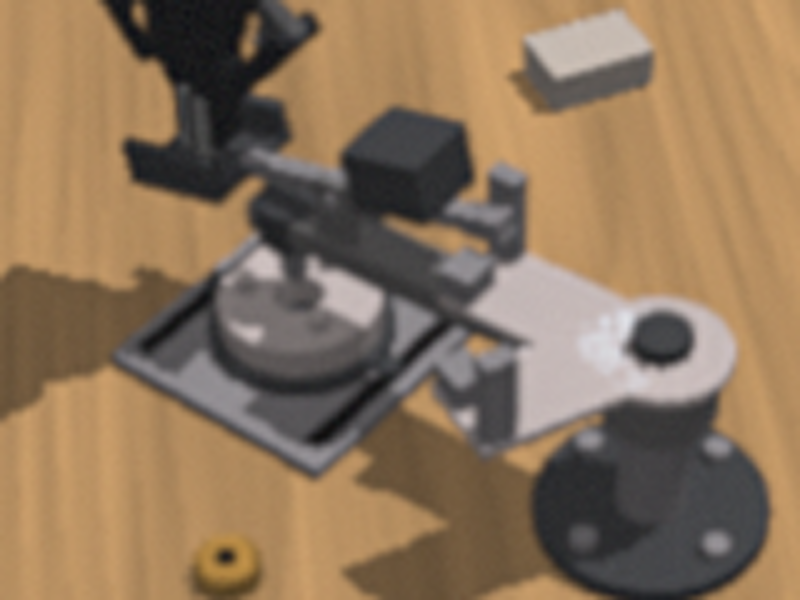

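The side crop shows the pin over the carrier's hub and the nose, past the lip, almost at the tall wall. I keep feeling forward.

Emit:
drive_tool --targets '[{"translation":[0.0008,0,0],"spin":0.003,"grip":1},{"translation":[0.0015,0,0],"spin":0.006,"grip":1},{"translation":[0.002,0,0],"spin":0.008,"grip":1},{"translation":[0.002,0,0],"spin":0.008,"grip":1},{"translation":[0.002,0,0],"spin":0.008,"grip":1},{"translation":[0.002,0,0],"spin":0.008,"grip":1},{"translation":[0.002,0,0],"spin":0.008,"grip":1},{"translation":[0.002,0,0],"spin":0.008,"grip":1},{"translation":[0.002,0,0],"spin":0.008,"grip":1},{"translation":[0.002,0,0],"spin":0.008,"grip":1}]'

```text
time_s: 33.7
ee_pos: [0.5256, 0.2314, 0.1023]
eef_rot: [[0.676, 0.737, -0.005], [0.737, -0.676, 0.002], [-0.002, -0.005, -1.0]]
wrist_force: [-3.7, 3.0, 6.3]
width: -0.0003
grasp_force: 3.4
```

Emit:
drive_tool --targets '[{"translation":[0.0008,0,0],"spin":0.003,"grip":1},{"translation":[0.0015,0,0],"spin":0.006,"grip":1},{"translation":[0.002,0,0],"spin":0.008,"grip":1},{"translation":[0.002,0,0],"spin":0.008,"grip":1},{"translation":[0.002,0,0],"spin":0.008,"grip":1},{"translation":[0.002,0,0],"spin":0.008,"grip":1},{"translation":[0.002,0,0],"spin":0.008,"grip":1},{"translation":[0.002,0,0],"spin":0.008,"grip":1},{"translation":[0.002,0,0],"spin":0.008,"grip":1},{"translation":[0.002,0,0],"spin":0.008,"grip":1}]'

```text
time_s: 34.95
ee_pos: [0.5266, 0.2325, 0.1022]
eef_rot: [[0.682, 0.731, -0.006], [0.731, -0.682, 0.001], [-0.003, -0.005, -1.0]]
wrist_force: [-4.1, 2.3, 6.4]
width: -0.0003
grasp_force: 3.8
```

Emit:
drive_tool --targets '[{"translation":[0.0005,0,0],"spin":0.002,"grip":1},{"translation":[0.001,0,0],"spin":0.004,"grip":1},{"translation":[0.0015,0,0],"spin":0.006,"grip":1},{"translation":[0.0015,0,0],"spin":0.006,"grip":1},{"translation":[0.0015,0,0],"spin":0.006,"grip":1},{"translation":[0.0015,0,0],"spin":0.006,"grip":1},{"translation":[0.0015,0,0],"spin":0.006,"grip":1},{"translation":[0.0015,0,0],"spin":0.006,"grip":1},{"translation":[0.0015,0,0],"spin":0.006,"grip":1},{"translation":[0.0015,0,0],"spin":0.006,"grip":1}]'

```text
time_s: 36.2
ee_pos: [0.5269, 0.2328, 0.1022]
eef_rot: [[0.686, 0.727, -0.008], [0.727, -0.686, -0.001], [-0.006, -0.005, -1.0]]
wrist_force: [-6.7, 1.0, 8.6]
width: 0.0
grasp_force: 4.5
```

```bash
python3 st.py
```

```text
36.2 0.2505 137.07077988981536 [0.5269 0.2328 0.1022] [-3.9 -5.6 -8.6]
```

Emit:
drive_tool --targets '[{"translation":[0.0005,0,0],"spin":0,"grip":1},{"translation":[0.001,0,0],"spin":0,"grip":1},{"translation":[0.0015,0,0],"spin":0,"grip":1},{"translation":[0.0015,0,0],"spin":0,"grip":1},{"translation":[0.0015,0,0],"spin":0,"grip":1},{"translation":[0.0015,0,0],"spin":0,"grip":1},{"translation":[0.0015,0,0],"spin":0,"grip":1},{"translation":[0.0015,0,0],"spin":0,"grip":1},{"translation":[0.0015,0,0],"spin":0,"grip":1},{"translation":[0.0015,0,0],"spin":0,"grip":1}]'

```text
time_s: 37.45
ee_pos: [0.5271, 0.2331, 0.1021]
eef_rot: [[0.686, 0.727, -0.01], [0.727, -0.687, -0.003], [-0.009, -0.005, -1.0]]
wrist_force: [-8.8, -2.3, 9.6]
width: 0.0003
grasp_force: 5.3
```

```bash
python3 st.py
```

```text
37.45 0.2505 136.98392552675844 [0.5271 0.2331 0.1021] [-7.8 -4.8 -9.5]
```

The tall wall is felt: 8 N tangential and no more travel. I ease the side load and let the bar drop by rising slowly.

Emit:
drive_tool --targets '[{"translation":[-0.001,0,0],"spin":0,"grip":1},{"translation":[-0.002,0,-0.001],"spin":0,"grip":1},{"translation":[-0.002,0,-0.003],"spin":0,"grip":1},{"translation":[-0.002,0,-0.005],"spin":0,"grip":1},{"translation":[-0.002,0,-0.007],"spin":0,"grip":1},{"translation":[-0.002,0,-0.009],"spin":0,"grip":1},{"translation":[-0.002,0,-0.011],"spin":0,"grip":1},{"translation":[-0.002,0,-0.013],"spin":0,"grip":1},{"translation":[-0.002,0,-0.015],"spin":0,"grip":1},{"translation":[-0.002,0,-0.017],"spin":0,"grip":1}]'

```text
time_s: 38.7
ee_pos: [0.5301, 0.2323, 0.1198]
eef_rot: [[0.687, 0.727, 0.001], [0.727, -0.687, -0.0], [0.0, 0.001, -1.0]]
wrist_force: [-0.0, 0.2, 0.2]
width: 0.0002
grasp_force: 0.0
```

```bash
python3 st.py
```

```text
38.7 0.2479 136.64847031494057 [0.5301 0.2323 0.1198] [ 0.1 -0.2 -0.2]
```

Emit:
drive_tool --targets '[{"translation":[0,0,0.001],"spin":0,"grip":1},{"translation":[0,0,0.002],"spin":0,"grip":1},{"translation":[0,0,0.003],"spin":0,"grip":1},{"translation":[0,0,0.003],"spin":0,"grip":1},{"translation":[0,0,0.003],"spin":0,"grip":1},{"translation":[0,0,0.003],"spin":0,"grip":1},{"translation":[0,0,0.003],"spin":0,"grip":1},{"translation":[0,0,0.003],"spin":0,"grip":1},{"translation":[0,0,0.003],"spin":0,"grip":1},{"translation":[0,0,0.003],"spin":0,"grip":1}]'

```text
time_s: 39.95
ee_pos: [0.5299, 0.2325, 0.1167]
eef_rot: [[0.687, 0.727, 0.0], [0.727, -0.687, 0.0], [0.0, 0.0, -1.0]]
wrist_force: [2.9, -1.0, 2.0]
width: 0.0003
grasp_force: 1.4
```

Contact at z≈0.117, so the pad is back at its rest height and the bar is down. I rise clear and look.

Emit:
drive_tool --targets '[{"translation":[0,0,-0.003],"spin":0,"grip":1},{"translation":[0,0,-0.006],"spin":0,"grip":1},{"translation":[0,0,-0.01],"spin":0,"grip":1},{"translation":[0,0,-0.02],"spin":0,"grip":1},{"translation":[0,0,-0.035],"spin":0,"grip":1},{"translation":[0,0,-0.06],"spin":0,"grip":1},{"translation":[0,0,-0.09],"spin":0,"grip":1},{"translation":[0,0,-0.12],"spin":0,"grip":1},{"translation":[-0.0,-0.02,-0.13],"spin":0,"grip":1},{"translation":[0,-0.04,-0.13],"spin":0,"grip":1}]'

```text
time_s: 41.2
ee_pos: [0.4999, 0.2611, 0.2477]
eef_rot: [[0.687, 0.727, 0.001], [0.727, -0.687, 0.001], [0.002, 0.0, -1.0]]
wrist_force: [-0.6, 0.1, -1.2]
width: -0.0001
grasp_force: 0.0
```

```bash
python3 st.py;  python3 - <<'E'
from h import *
Z=dict(pad=.119,latch_pin=.118,nose=.112,pin_tip=.048)
c="side"; a=snap(c,"side4")
for n,z in Z.items():
    for r in spotter.place_of(c,n)[:1]:
        X=at_z(c,r["point"],z); d=X[:2]-[.7115,.0615]
        print(n,r["confidence"],X.round(4),np.hypot(*d).round(4),np.degrees(np.arctan2(d[1],d[0]))%360)
cv2.imwrite("pics/g.png",cv2.resize(a[100:220,190:350],(800,600),interpolation=cv2.INTER_CUBIC)[:,:,::-1])
E
```

```text
41.2 0.2896 136.61600803422053 [0.4999 0.2611 0.2477] [-0.4 -0.5  1.2]
pad 0.73 [0.5247 0.2312 0.119 ] 0.2524 137.7538355545333
latch_pin 0.88 [0.5836 0.1828 0.118 ] 0.1763 136.52007156697536
nose 0.69 [0.6394 0.1207 0.112 ] 0.0932 140.6231704716442
pin_tip 0.75 [0.554  0.1977 0.048 ] 0.2082 139.15561779134947
```

View pics/g.png

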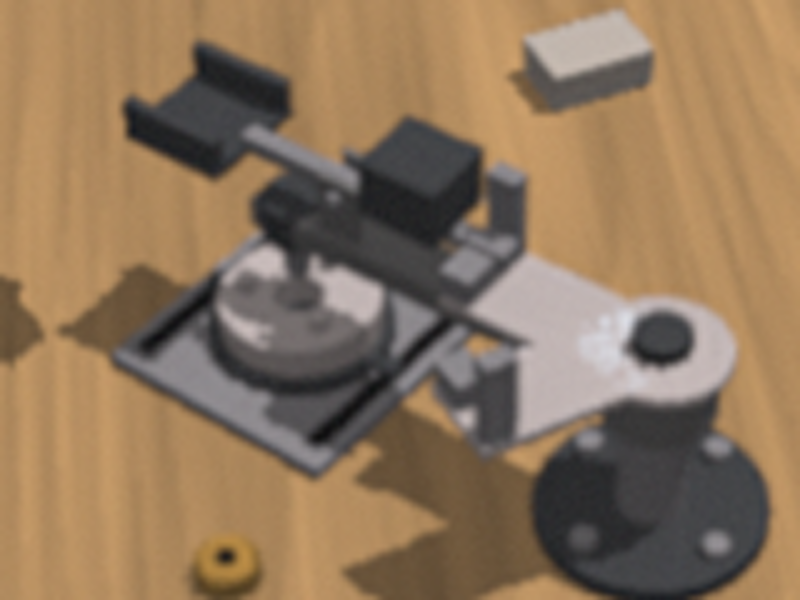

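The picture shows the pad raised, the nose down between the lip and the tall wall, and the pin over the carrier. Nothing touches the robot.

```bash
python3 -c "
from station import ticket
print(ticket.close_job())"
```

```text
the job is handed in; nothing more can be done
None
```

I handed the job in with the latch bar down in the nest's catch and the locating pin over the planet carrier, at about 41 s. The highest force read at the end of a move was about 13 N, against the 25 N limit. The hand-in returned no verdict.

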